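Push a closed tray round the corner guide into the labelling nest

TASK

Square the red-lidded tray up against the outer guide rail, slide it round the corner and push it fully home against the end stop, so that the yellow hold-back pawl springs out behind it and it stays there by itself. Push gently, and ease off instead of forcing it if it binds; keep it flat on the plate and leave the other things on the bench alone.

Things in the scene. Friction and masses are not known exactly. Their poses are not given: they have to be found in the camera images.
- guide: Corner guide: grey plastic slide plate 480 x 535 mm, 8 mm thick, flat on the bench, with upright strip rails 16 to 46 mm above the bench (posts to 56 mm). Origin: centre of the bend, at bench height; z up. The tray slides on the plate's top, enters along the guide's +y, bends right through 90 degrees and leaves along its +x. Coordinates in the next entries are mm in this frame.
- outer_rail (a point): Point on the top edge of the outer rail, halfway round the bend, (-134, 134). The outer rail's working face: straight at x = -190 from y = -300 to 0, quarter circle of radius 190 about the guide's origin, then straight at y = 190 from x = 0 to 240. 5 mm thick, rigid, posts behind it.
- inner_rail (a point): Point on the top edge of the inner rail where its arc begins, (-75, 0). Its working face flares in from (-45, -60) to (-75, -20), runs straight to (-75, 0), then follows an arc of radius 75 about the guide's origin for 45 degrees. Before y = -60 the inner side of the lane is open.
- home (a point): Nominal centre of the tray when home, on the plate, (117, 142.5), long side along x. The end nest is clamped by hand in a slot, up to 24 mm either way along x from nominal, and its true place is not measured. Nominally: rigid steel stop face at x = 182, y 98 to 182; inner side rail face at y = 91 from x = 74 on (4 mm side play), flared from (58, 81). The pawl moves with the nest.
- pawl (a joint): Angle (rad) of the yellow sprung pawl on the nest's inner side, swinging level, 24 to 41 mm above the bench. 0: sprung out, tip 12 mm into the tray's path, 4.5 mm behind a tray standing against the stop. A passing tray swings it aside 0.2 to 0.4 rad against its spring (2 to 5 N at the tip, adding a few N to the push); it is back under 0.06 only 2 to 3.5 mm before the tray meets the stop.
- tray: Closed white tray, red lid, to be moved: 130 long (its x), 95 wide, 49 mm high (upright walls to 44), corners rounded to 10, 0.3 to 0.65 kg. Origin: centre of underside; z up, its +x end leads. Starts at the open entry, a few cm off the outer rail, up to 0.25 rad askew. Drag 0.6 to 2 N, walls give about 1 mm at 10 N. Its walls dent if pushed with over 15 N. Too wide to grip: push low on its walls.
- done_tray: Finished tray with a blue lid and blank white label, 130 x 95 x 50 mm, on the bench outside the outer rail of the exit; leave alone. Origin: centre of its underside.
- sanitiser: White bottle with a blue cap, 60 mm diameter, 150 mm high, on the plate inside the corner; leave alone. Origin: centre of its underside.
- label_roll: Roll of blank white labels lying flat on the plate inside the corner, 80 mm diameter, 45 mm high; leave alone. Origin: centre of its underside.
Things that resemble listed ones, but are neither listed nor needed, are in the scene too. What is shaped like the tray but green is not meant.

How it is judged:
On the way, in this order (a step that is already met when the one before it is completed fails the run):
1. the tray lies squared up against the outer rail at the entry (x of tray in the frame of guide below -0.1385 m and angle between the x axis of tray and the y axis of guide, either way round below 0.05 rad and y of tray in the frame of guide below -0.03 m), for 0.1 s.
2. the tray is in the middle of the bend (x of tray in the frame of guide below -0.06 m and y of tray in the frame of guide above 0.06 m), for 0.05 s.
3. the tray enters the nest, swinging the pawl aside (value of joint pawl above 0.15 rad and x of tray in the frame of guide above 0.03 m), for 0.05 s.
At the end, for the whole second after the job is handed in: The tray lies flat and at rest in the nest (centre 86 to 144 mm along the guide's x and 136 to 146 mm along its y, long side within 0.08 rad of the guide's x), with the pawl sprung out behind it (under 0.06 rad) (value of joint pawl below 0.06 rad and x of tray in the frame of guide between 0.086 and 0.144 m and y of tray in the frame of guide between 0.136 and 0.146 m and angle between the x axis of tray and the x axis of guide, either way round below 0.08 rad and angle between tray's own z axis and vertical below 0.05 rad and linear speed of tray below 0.01 m/s); the robot touches nothing.
It fails at once if the tray is pushed with more than 15 N (contact force between any of the fingers, the arm and tray above 15 N).
It fails at once if the tray is lifted or tipped off the plate (angle between tray's own z axis and vertical above 0.15 rad or height (world z) of tray above 0.02 m).
It fails at once if a bystander is moved (distance of any of done_tray, sanitiser, label_roll from where it was at the start of the episode above 0.012 m).
It also fails if it takes over 72 s, if anything falls off the work surface, if the arm or the gripper's body presses on something with over 40 N, if the wrist force passes 120 N, or if a joint passes its speed limit or range.

ROBOT

A 7-joint arm with a two-finger parallel gripper is mounted at the origin on the work surface. World frame = base frame: x ahead of the robot, y to its left, z up, the work surface at z = 0. Lengths are in m, angles in rad, forces in N, time in s.
With the tool pointing down it reaches from about 0.4 to 0.75 m from the base axis. Payload 19.5 kg.
Tool frame: the origin (TCP) lies on the centre line of the jaws, within the pads' length; the fingertips stand 22 mm ahead of it and the grasp point (between the pads) lies 3 mm ahead of it; z points along the fingers, y is the direction in which the jaws open and shut (so a half turn about z gives the same grasp; the last joint's range is limited). The gripper opens to 85 mm and grips with 20 to 120 N. Pads are 22 mm wide; open, the fingers measure 114 mm over their backs; the gripper's body (76 mm by 85 mm) begins 54 mm behind the grasp point. The pads swing forward as they close: fully open they stand 13 mm farther back than shut.
Start: joints at [1.166, 0.707, -0.028, 1.485, 0.022, 0.951, -0.075], TCP at [0.204, -0.538, 0.253] pointing down, gripper open.
Joint ranges: [-2.71, 2.71], [-0.32, 2.16], [-1.57, 1.52], [0, 2.45], [-1.46, 4.6], [0, 2.02], [-2.83, 2.83]. Speed limits (rad/s): [1.89, 1.89, 2.57, 2.57, 3.01, 3.01, 3.01].

INTERFACE

Orientations are given as a 3x3 rotation matrix whose columns are the frame's x, y, z axes.
In Python, from workcell import ctrl gives the robot as it stands. The module is installed in compiled form; this text tells all that it offers.
- The arm moves only by the tool carry_out, never from a script. Its argument "commands" is a list of rows, each a list of 7 numbers: the turn, a rotation vector about the tool's x, y, z in degrees, then the shift along the tool's x, y, z in cm, then the finger opening in cm, from 0 to 8.54. A call has 1 to 8 rows; each row shifts and turns the commanded pose from where the row before left it, along the tool's axes as they then stand; what a row does not reach is not made up. A row lasts 1/10 s, in which the tool goes at most 50 mm and 8.59 degrees, less where a joint would pass 70% of its speed; a pose out of reach is approached as far as the arm can. A call with a gripper value outside its range is refused whole. The fingers move at their own pace and stop on an object; "newtons" is the grip in N (left out, the last holds). Time passes only in rows, so rows that do not move let the fingers close. It gives the time, the measured TCP pose, the force and the opening at its end, in the units of the state.
- ctrl.read_state(): the state, without advancing time (a new reading comes with each control period).
- ctrl.snapshot(name): name is "scene" or "top"; returns a dict with "frame" (400x640x3 uint8, red, green, blue), "range_z" (400x640 float32, m along the optical axis (not along the pixel's ray), 0 where there is no reading), "mtx" (3x3 intrinsics, pixels), "R" (3x3) and "t" (3): a world point X has camera coordinates R X + t. Camera axes: x right, y down, z forward; pixel columns grow to the right and rows downward; lengths in m; the calibration is good to about 2 mm. A picture is of the moment at which its call begins.
- ctrl.sign_off(): hands the job in, once; it reports no verdict.
The state is a dict: "clock": time; "joints": joint angles; "joint_velocities": joint speeds; "tau": joint torques, N m; "position": TCP position; "ee_rot": TCP orientation; "ft_force": force on the tool from outside, world axes, zero at the start; "wrist_torque": the same for the moment, N m; "width": opening from 0.0 (shut) to 1.0 (fully open).
Only numpy, scipy, OpenCV 4.12 (cv2) and the standard library are available. Lean on these libraries where they do the work, as an engineer would, in place of code of your own. Each camera call takes 0.05 s, during which the arm holds its last target. There are 200 camera calls.

## Working session

There is one attempt and no reset: what is moved stays moved. The work goes in short steps, Python scripts to look and compute and a tool call to move; the robot and the scene stay as the last step left them, time stands still between calls to the robot, and variables do not carry over. Pictures are saved under pics/ and viewed, about 8 in all and at most 12, crops included, and the job is handed in when it is done.

Besides the shell and the picture viewer there is one more tool, called after "Call:" as a command line: name --pt "numbers of a row" for each row, then --argument value for the rest. carry_out: Moves the arm, as the interface text tells. Its arguments: {"type":"object","properties":{"commands":{"type":"array","items":{"type":"array","items":{"type":"number"}}},"newtons":{"type":"number"}},"required":["commands"]}

```bash
mkdir -p pics
python3 - <<'E'
from workcell import ctrl
import cv2,numpy as np
s=ctrl.read_state();print(s['clock'],s['position'],s['ee_rot'],s['ft_force'],s['width'])
for n in("scene","top"):
    d=ctrl.snapshot(n);np.savez(f'{n}0.npz',**d);cv2.imwrite(f'pics/{n}0.png',d['frame'][:,:,::-1]);print(n,d['mtx'],d['R'],d['t'])
E
```

```text
0.0 [ 0.20399418 -0.53734123  0.25282356] [[ 9.34900637e-01  3.54909339e-01 -3.98508594e-04]
 [ 3.54909563e-01 -9.34900075e-01  1.02540741e-03]
 [-8.63904787e-06 -1.10008855e-03 -9.99999395e-01]] [-0.22479994 -0.14980773  0.69460441] 1.0033357641971257
scene [[515.19925949   0.         326.0510149 ]
 [  0.         515.19925949 200.52432643]
 [  0.           0.           1.        ]] [[-0.02251805  0.9995561   0.01950738]
 [ 0.55650984  0.0287421  -0.83034372]
 [-0.83053581 -0.00784167 -0.55691002]] [-0.01252489 -0.23318678  1.73076776]
top [[450.59254639   0.         328.95373025]
 [  0.         450.59254639 190.16087511]
 [  0.           0.           1.        ]] [[-0.0185466  -0.99968597 -0.01685194]
 [-0.99641946  0.01987131 -0.08217904]
 [ 0.0824881   0.01526746 -0.9964751 ]] [0.02288266 0.53094286 1.33948522]
```

View pics/top0.png

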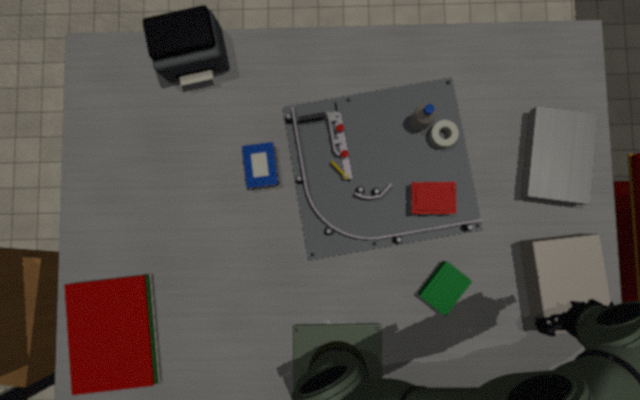

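View pics/scene0.png

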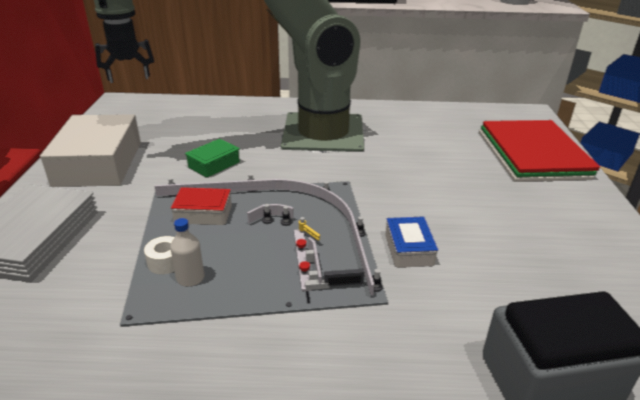

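The top view shows the guide plate in the middle, with its entry on the right (-y world) and its exit pointing up (+x world). The outer rail is on the robot's side.

Things that could be taken for the tray:
- Red-lidded tray on the plate, px (433,198). This is my choice.
- Green tray, px (445,287).
- Blue-lidded done tray, px (261,165).
- Red book or box, px (112,335).

Next I'll measure the guide and the tray.

```bash
cat > h.py <<'E'
import numpy as np,cv2
def cast(d,uv,z):
    uv=np.atleast_2d(uv).astype(float)
    r=np.c_[(uv-d['mtx'][:2,2])/d['mtx'][0,0],np.ones(len(uv))]@d['R']
    c=-d['R'].T@d['t']
    return c+r*((z-c[2])/r[:,2])[:,None]
def cloud(d):
    v,u=np.mgrid[:400,:640];Z=d['range_z']
    P=np.stack([(u-d['mtx'][0,2])/d['mtx'][0,0]*Z,(v-d['mtx'][1,2])/d['mtx'][0,0]*Z,Z],-1)
    return (P-d['t'])@d['R']
def red(d):
    return cv2.inRange(cv2.cvtColor(d['frame'],cv2.COLOR_RGB2HSV),(0,130,70),(8,255,255))|cv2.inRange(cv2.cvtColor(d['frame'],cv2.COLOR_RGB2HSV),(172,130,70),(180,255,255))
def lid(d,z=.0565):
    m=red(d);P=cast(d,[[0,0]],0)
    v,u=np.nonzero(m);W=cast(d,np.c_[u,v],z)
    ok=(W[:,0]>.3)&(W[:,0]<.85)&(W[:,1]>-.45)&(W[:,1]<.25)
    mm=np.zeros_like(m);mm[v[ok],u[ok]]=255
    cs,_=cv2.findContours(mm,cv2.RETR_EXTERNAL,cv2.CHAIN_APPROX_NONE)
    c=max(cs,key=cv2.contourArea)[:,0]
    W=cast(d,c,z)[:,:2]
    (cx,cy),(w,h),a=cv2.minAreaRect((W*1000).astype(np.float32))
    if w<h: a+=90;w,h=h,w
    mo=cv2.moments((W*1000).astype(np.float32).reshape(-1,1,2))
    return (mo['m10']/mo['m00'],mo['m01']/mo['m00']),(cx,cy),(w,h),(a+90)%180-90
E
python3 - <<'E'
from h import *
for n in("scene","top"):
    d=dict(np.load(n+'0.npz'));P=cloud(d)
    print(n,lid(d))
    H=P[...,2]
    roi=(P[...,0]>.3)&(P[...,0]<.9)&(P[...,1]>-.4)&(P[...,1]<.25)
    print('z pct',[round(float(np.percentile(H[roi],q)),4) for q in(5,50,90,95)], (d['range_z']==0).mean())
    img=np.clip(H*1000*3,0,255).astype(np.uint8)
    a=np.hstack([img,img])
    if n=='top':
        hm=cv2.resize(img[70:270,230:500],None,fx=2.9,fy=2.9,interpolation=cv2.INTER_NEAREST)
        cv2.imwrite('pics/hm.png',hm)
    else: cv2.imwrite('pics/cropscene.png',cv2.resize(d['frame'][165:330,110:400,::-1],None,fx=2.7,fy=2.7,interpolation=cv2.INTER_CUBIC))
    # straight entry section rail: bright pixels
cv2.imwrite('pics/croptop.png',cv2.resize(d['frame'][70:270,230:500,::-1],None,fx=2.9,fy=2.9,interpolation=cv2.INTER_CUBIC))
E
```

```text
scene ((507.0677320472392, -287.99342937323274), (507.2864685058594, -288.7801208496094), (128.94349670410156, 96.40828704833984), 89.2842788696289)
z pct [-0.0031, 0.0059, 0.0444, 0.0525] 0.00434375
top ((500.83764757969175, -292.9030867946802), (499.4273986816406, -292.6151428222656), (129.09913635253906, 93.96060180664062), 88.83988952636719)
z pct [-0.003, 0.007, 0.0486, 0.0576] 0.0039375
```

View pics/croptop.png

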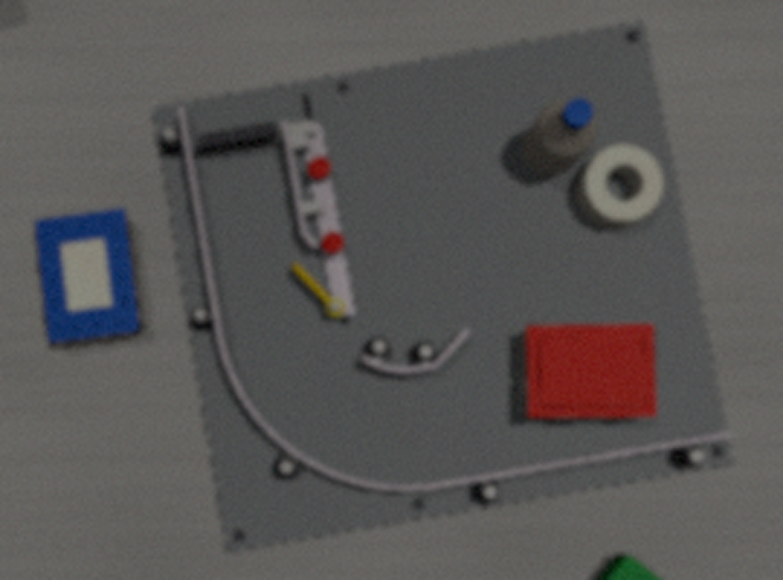

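View pics/hm.png

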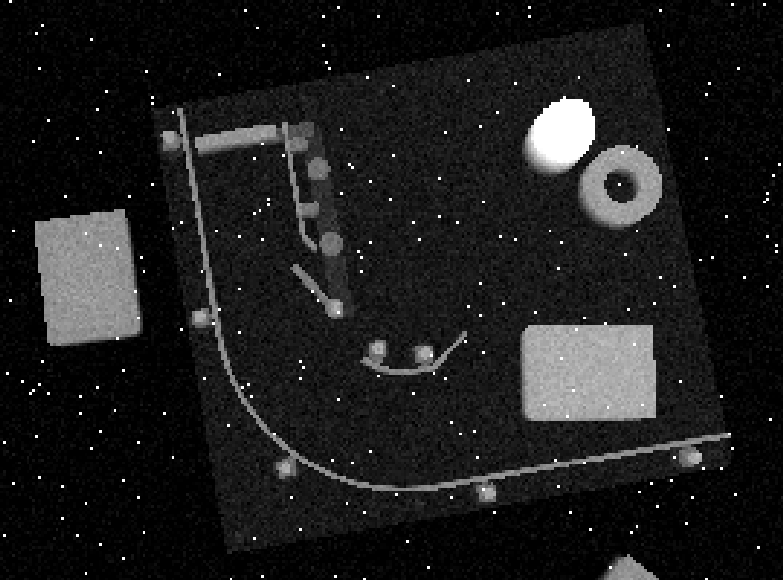

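The crop confirms the choice: the red-lidded tray is at px (434,198) and the only other tray-like red thing is off the plate. The height map shows the rails, stop (px ~(311,118)), nest side rail and pawl (px ~(339,168)) clearly. I'll fit lines to the rails.

Run:
```python
from h import *
import json
d=dict(np.load('top0.npz'));P=cloud(d);H=cv2.medianBlur(P[...,2].astype(np.float32),3)
H=P[...,2]
def strip(a,b,w,zlo=.036,zhi=.054):
    a,b=[np.array([230+p[0]/2.9,70+p[1]/2.9]) for p in(a,b)]
    v,u=np.nonzero((H>zlo)&(H<zhi));q=np.c_[u,v]-a;t=(b-a)/np.linalg.norm(b-a)
    s=q@t;n=abs(q@[-t[1],t[0]]);k=(s>0)&(s<np.linalg.norm(b-a))&(n<w)
    return np.c_[u,v][k]
def line(uv,z=.046):
    W=cast(d,uv,z)[:,:2]
    vx,vy,x,y=cv2.fitLine(W.astype(np.float32),cv2.DIST_HUBER,0,.001,.001).ravel()
    r=(W-[x,y])@[-vy,vx];return np.array([vx,vy]),np.array([x,y]),len(W),r.std()
e=line(strip((470,482),(728,436),3));x=line(strip((183,112),(208,300),3))
print('entry',e,'exit',x)
uy=e[0]*np.sign(e[0][1]);ux=x[0]*np.sign(x[0][0])
ay=np.arctan2(-uy[0],uy[1]);ax=np.arctan2(ux[1],ux[0]);print('angles',ay,ax)
a=(ay*1+ax*1)/2
ux=np.array([np.cos(a),np.sin(a)]);uy=np.array([-ux[1],ux[0]])
gx=e[1]@ux+.1925; gy=x[1]@uy-.1925
G=gx*ux+gy*uy;print('origin',G,'a',a)
json.dump([*G,a],open('g.json','w'))
v,u=np.nonzero((H>.036)&(H<.056));W=cast(d,np.c_[u,v],.046)[:,:2]
L=(W-G)@np.c_[ux,uy]*1000
r=np.hypot(*L.T);k=(L[:,0]<-10)&(L[:,1]>10)&(abs(r-192)<8);print('arc r',r[k].mean(),r[k].std(),k.sum())
k=(L[:,0]<-10)&(L[:,1]>10)&(abs(r-72.5)<6);print('inner r',np.median(r[k]),k.sum())
k=(L[:,0]>150)&(L[:,0]<225)&(L[:,1]>105)&(L[:,1]<175);print('stop x',np.percentile(L[k,0],[3,10,50,90]),k.sum())
v2,u2=np.nonzero((H>.03)&(H<.06));
k=(L[:,0]>95)&(L[:,0]<175)&(L[:,1]>80)&(L[:,1]<98);print('nest rail y',np.percentile(L[k,1],[10,50,90]),k.sum(),L[k,0].max())
Y=cv2.inRange(cv2.cvtColor(d['frame'],cv2.COLOR_RGB2HSV),(20,120,80),(35,255,255));v,u=np.nonzero(Y[:300]);W=cast(d,np.c_[u,v],.041)[:,:2];Ly=(W-G)@np.c_[ux,uy]*1000
k=(abs(Ly)<200).all(1);Ly=Ly[k];print('pawl tip',Ly[Ly[:,1].argmax()],'base',Ly[Ly[:,1].argmin()])
for n in('top','scene'):
    dd=dict(np.load(n+'0.npz'));m,c,s,an=lid(dd)
    for p in(m,c):print(n,'tray',(np.array(p)/1000-G)@np.c_[ux,uy]*1000,'yaw vs y',an-90-np.degrees(a))
    # plate corners / pose check by scene cam: entry rail
```

```text
entry (array([ 0.14843479, -0.9889222 ], dtype=float32), array([ 0.41281223, -0.29615387], dtype=float32), 186, np.float64(0.0030197949847793858)) exit (array([0.98757124, 0.1571722 ], dtype=float32), array([0.68815166, 0.10589345], dtype=float32), 125, np.float64(0.002474621574272767))
angles 0.14898534 0.15782662
origin [ 0.57818216 -0.10589761] a 0.15340598Traceback (most recent call last):
  File "<stdin>", line 22, in <module>
    for chunk in iterable:
                 ^^^^^^^^
    yield from _iterencode_list(o, _current_indent_level)
    yield from chunks
    o = _default(o)
    raise TypeError(f'Object of type {o.__class__.__name__} '
                    f'is not JSON serializable')
TypeError: Object of type float32 is not JSON serializable
```

Run:
```python
from h import *
import json
d=dict(np.load('top0.npz'));P=cloud(d);H=P[...,2]
c=-d['R'].T@d['t'];print('cam',c)
def line(uv,z=.046):
    W=cast(d,uv,z)[:,:2]
    vx,vy,x,y=cv2.fitLine(W.astype(np.float32),cv2.DIST_HUBER,0,.001,.001).ravel()
    n=np.array([-vy,vx]);r=(W-[x,y])@n
    return np.array([vx,vy],float),np.array([x,y],float),len(W),r.std(),r
def strip(a,b,w,zlo=.036,zhi=.056):
    a,b=[np.array([230+p[0]/2.9,70+p[1]/2.9]) for p in(a,b)]
    v,u=np.nonzero((H>zlo)&(H<zhi));q=np.c_[u,v]-a;t=(b-a)/np.linalg.norm(b-a)
    s=q@t;n=abs(q@[-t[1],t[0]]);k=(s>0)&(s<np.linalg.norm(b-a))&(n<w)
    return np.c_[u,v][k]
def ref(a,b):
    uv=strip(a,b,3.5)
    for _ in range(4):
        L=line(uv);uv=uv[abs(L[4])<.0045]
    return L
e=ref((470,482),(728,436));x=ref((183,112),(208,300))
uy=e[0]*np.sign(e[0][1]);ux=x[0]*np.sign(x[0][0])
ay=np.arctan2(-uy[0],uy[1]);ax=np.arctan2(ux[1],ux[0]);print('angles',ay,ax,e[2:4],x[2:4])
a=float(ay+ax)/2
ux=np.array([np.cos(a),np.sin(a)]);uy=np.array([-ux[1],ux[0]])
G=(e[1]@ux+.1925)*ux+(x[1]@uy-.1925)*uy;print('origin',G,'a',a)
json.dump([*map(float,G),a],open('g.json','w'))
v,u=np.nonzero((H>.036)&(H<.056));W=cast(d,np.c_[u,v],.046)[:,:2]
L=(W-G)@np.c_[ux,uy]*1000
r=np.hypot(*L.T);
for t0 in(95,115,135,155):
    t=np.degrees(np.arctan2(L[:,1],L[:,0]));k=(t>t0)&(t<t0+20)&(abs(r-192)<7);print('arc r',t0,r[k].mean(),r[k].std(),k.sum())
k=(L[:,0]<-10)&(L[:,1]>10)&(abs(r-72.5)<6);print('inner r',np.median(r[k]),k.sum())
k=(L[:,0]>150)&(L[:,0]<225)&(L[:,1]>105)&(L[:,1]<175);print('stop x',np.percentile(L[k,0],[3,10,50,90]),k.sum())
k=(L[:,0]>95)&(L[:,0]<175)&(L[:,1]>80)&(L[:,1]<98);print('nest rail y',np.percentile(L[k,1],[10,50,90]),k.sum(),L[k,0].max())
Y=cv2.inRange(cv2.cvtColor(d['frame'],cv2.COLOR_RGB2HSV),(20,120,80),(35,255,255));v,u=np.nonzero(Y[:300]);W=cast(d,np.c_[u,v],.041)[:,:2];Ly=(W-G)@np.c_[ux,uy]*1000
k=(abs(Ly)<200).all(1);Ly=Ly[k];print('pawl tip',Ly[Ly[:,1].argmax()],'base',Ly[Ly[:,1].argmin()])
for n in('top','scene'):
    dd=dict(np.load(n+'0.npz'));m,cc,s,an=lid(dd)
    for p in(m,cc):print(n,'tray',(np.array(p)/1000-G)@np.c_[ux,uy]*1000,'yaw vs y',an-90-np.degrees(a))
    PP=cloud(dd);k=(PP[...,2]>.05)&(PP[...,2]<.065)&(np.hypot(PP[...,0]-.503,PP[...,1]+.291)<.1);print('lid cloud mean',PP[k].mean(0),k.sum())
```

```text
cam [ 0.41897459 -0.0081256   1.37878166]
angles 0.1543902934137076 0.15489217885918372 (168, np.float64(0.0015724915604081327)) (121, np.float64(0.0015923937499421072))
origin [ 0.57824416 -0.10600965] a 0.15464123613644565
arc r 95 192.6673649308942 1.4837831135302049 39
arc r 115 192.8208863759436 1.7295458898623217 41
arc r 135 192.70871452710685 1.4597614555276859 39
arc r 155 192.4362416073136 1.3556826595390663 35
inner r 72.87307123512645 36
stop x [190.32355404 191.45471244 197.84812218 204.41871596] 121
nest rail y [83.7223383  88.31366056 90.60315764] 54 174.81654047693823
pawl tip [ 52.57233517 103.82519528] base [-3.20316525 65.12779445]
top tray [-105.26918815 -172.74062182] yaw vs y -10.020400642937101
top tray [-106.61825759 -172.23889945] yaw vs y -10.020400642937101
lid cloud mean [ 0.49988802 -0.29165971  0.05703827] 1424
scene tray [ -98.35723514 -168.84914472] yaw vs y -9.576011299675383
scene tray [ -98.26227954 -169.66013952] yaw vs y -9.576011299675383
lid cloud mean [ 0.50682343 -0.28764338  0.05465888] 1141
```

```bash
cat >> h.py <<'E'
import json
gx,gy,ga=json.load(open('g.json'))
RG=np.array([[np.cos(ga),-np.sin(ga)],[np.sin(ga),np.cos(ga)]]);G0=np.array([gx,gy])
def w2g(p): return (np.asarray(p)[...,:2]-G0)@RG*1000
def tool(s):
    p=w2g(s['position']);x=RG.T@s['ee_rot'][:2,0]
    return p,s['position'][2]*1000,np.degrees(np.arctan2(x[1],x[0]))
def to(s,tx,ty,tz,th):
    """delta to guide target (mm), tool-x heading th (deg, guide): (turn about tool z deg, dx,dy,dz cm in present tool axes)"""
    w=np.r_[RG@[tx/1000,ty/1000]+G0,tz/1000];d=s['ee_rot'].T@(w-s['position'])*100
    return (th-tool(s)[2],)and(-((th-tool(s)[2]+180)%360-180),*d)
def rep(s):
    p,z,h=tool(s);f=RG.T@s['ft_force'][:2]
    print('t %.2f tool %.1f %.1f z %.1f head %.2f F %.1f %.1f fz %.1f w %.2f'%(s['clock'],*p,z,h,*f,s['ft_force'][2],s['width']))
E
python3 - <<'E'
from h import *
from workcell import ctrl
s=ctrl.read_state();rep(s);print(s['ee_rot'][:,2])
d=dict(np.load('top0.npz'));P=cloud(d);L=w2g(P);H=P[...,2]
k=(H>.13)&(H<.17)&(abs(L)<300).all(-1);print('bottle top',L[k].mean(0),L[k].min(0),L[k].max(0))
k=(H>.046)&(H<.06)&(L[...,0]>20)&(abs(L)<250).all(-1)&(L[...,1]<-80);print('roll',L[k].min(0),L[k].max(0))
print('pivot',w2g(cast(d,[[230+335/2.9,70+308/2.9]],.045)))
print('park', to(s,-15,-172,40,0), 'high',to(s,-15,-172,120,0))
E
```

```text
t 0.10 tool -436.2 -368.6 z 252.9 head 11.93 F 0.7 -0.3 fz -0.3 w 1.00
[-3.73647622e-04  9.07361094e-04 -9.99999519e-01]
bottle top [ 132.88196323 -182.67460772] [ 120.9815482  -196.56182576] [ 148.39227097 -170.13104541]
roll [  38.35067831 -249.73217355] [ 147.7483706  -154.77339344]
pivot [[ 2.43255975 68.69670595]]
park (np.float64(11.92526151180806), np.float64(45.275725149990905), np.float64(-10.508097924607505), np.float64(21.297013787383904)) high (np.float64(11.92526151180806), np.float64(45.275506489845206), np.float64(-10.515945144275072), np.float64(13.297017639051631))
```

Call:
carry_out --pt "0 0 1.5 4 -1 1 8.5" --pt "0 0 1.5 4 -1 1 8.5" --pt "0 0 1.5 4 -1 1 8.5" --pt "0 0 1.5 4 -1 1 8.5" --pt "0 0 1.5 4 -1 1 8.5" --pt "0 0 1.5 4 -1 1 8.5" --pt "0 0 1.5 4 -1 1 8.5" --pt "0 0 1.5 4 -1 1 8.5" --newtons 40

```text
clock: 0.9
position: [0.4918, -0.3739, 0.1727]
ee_rot: [[0.988, 0.152, -0.0], [0.152, -0.988, 0.0], [-0.0, -0.0, -1.0]]
ft_force: [-0.4, 0.3, 0.2]
width: 0.996
```

```bash
cat > q.py <<'E'
import sys
from h import *
from workcell import ctrl
s=ctrl.read_state();rep(s)
if len(sys.argv)>4: print('to turn,dx,dy,dz',np.round(to(s,*map(float,sys.argv[1:5])),2))
E
python3 q.py -15 -172 40 0
```

```text
t 0.90 tool -126.7 -251.4 z 172.7 head -0.13 F -0.4 0.4 fz 0.2 w 1.00
to turn,dx,dy,dz [-0.13 11.16 -7.96 13.26]
```

Call:
carry_out --pt "0 0 0 3.8 -2.7 1 8.5" --pt "0 0 0 3.8 -2.7 1 8.5" --pt "0 0 0 3.6 -2.6 1 8.5" --pt "0 0 0 0 0 3 8.5" --pt "0 0 0 0 0 3 8.5" --pt "0 0 0 0 0 2.5 8.5" --pt "0 0 0 0 0 1.5 8.5" --pt "0 0 0 0 0 0 8.5"

```text
clock: 1.7
position: [0.588, -0.2785, 0.0415]
ee_rot: [[0.988, 0.153, -0.003], [0.153, -0.988, 0.001], [-0.002, -0.002, -1.0]]
ft_force: [0.5, 0.3, -1.0]
width: 0.996
```

```bash
python3 q.py -30 -172 40 0
python3 - <<'E'
from h import *
from workcell import ctrl
d=ctrl.snapshot('scene');P=cloud(d);np.savez('scene1.npz',**d)
cv2.imwrite('pics/s1.png',cv2.resize(d['frame'][150:300,110:310,::-1],None,fx=3.5,fy=3.5,interpolation=cv2.INTER_CUBIC))
E
```

```text
t 1.70 tool -16.9 -171.9 z 41.5 head -0.08 F 0.5 0.2 fz -1.0 w 1.00
to turn,dx,dy,dz [-0.08 -1.31  0.01  0.16]
```

View pics/s1.png

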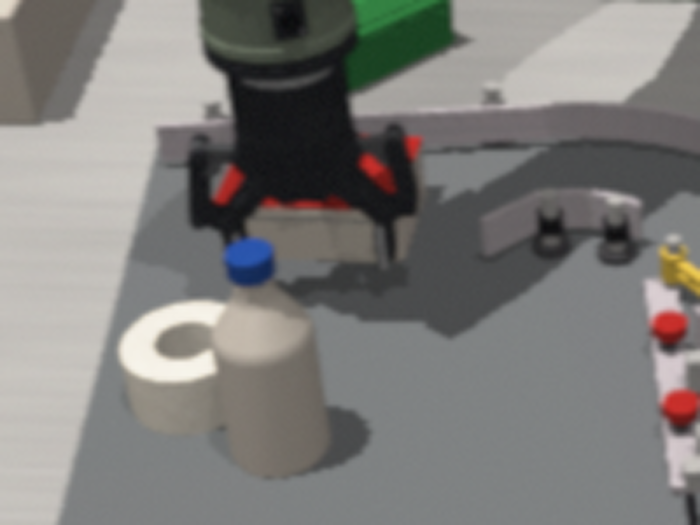

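The fork stands on the inner side of the tray (tips at about px (230,235) and (390,258) of the crop), clear of the bottle and roll. I'll push the tray toward the outer rail.

Call:
carry_out --pt "0 0 0 -0.6 0 0.5 8.5" --pt "0 0 0 -0.6 0 0 8.5" --pt "0 0 0 -0.5 0 0 8.5" --pt "0 0 0 -0.5 0 0 8.5" --pt "0 0 0 -0.5 0 0 8.5" --pt "0 0 0 -0.5 0 0 8.5" --pt "0 0 0 -0.5 0 0 8.5" --pt "0 0 0 -0.5 0 0 8.5"

```text
clock: 2.55
position: [0.547, -0.2854, 0.0383]
ee_rot: [[0.988, 0.153, 0.0], [0.153, -0.988, 0.0], [0.0, -0.0, -1.0]]
ft_force: [0.2, 0.7, 0.2]
width: 0.995
```

```bash
cat > look.py <<'E'
import sys
from h import *
from workcell import ctrl
rep(ctrl.read_state())
d=ctrl.snapshot('top')
try:
    m,c,s,a=lid(d);print('rect c',w2g(np.array(c)/1000).round(1),'mom',w2g(np.array(m)/1000).round(1),np.round(s,1),'head(guide)',round(a-np.degrees(ga),2))
except Exception as e: print(e)
k=[];P=cloud(d);L=w2g(P);k=(P[...,2]>.05)&(P[...,2]<.065)&(red(d)>0)&(abs(L)<260).all(-1)
print('lid px',k.sum(),L[k].min(0).round(1),L[k].max(0).round(1))
if len(sys.argv)>1: cv2.imwrite(sys.argv[1],cv2.resize(d['frame'][70:270,230:500,::-1],None,fx=2.9,fy=2.9,interpolation=cv2.INTER_CUBIC))
E
python3 look.py
```

```text
t 2.55 tool -58.5 -172.4 z 38.3 head -0.07 F 0.3 0.6 fz 0.2 w 0.99
rect c [146.5  61.5] mom [146.9  61.2] [20.8 18.1] head(guide) 79.87Traceback (most recent call last):
  File "look.py", line 10, in <module>
    print('lid px',k.sum(),L[k].min(0).round(1),L[k].max(0).round(1))
                           ~~~~~~~~^^^
    return umr_minimum(a, axis, None, out, keepdims, initial, where)
ValueError: zero-size array to reduction operation minimum which has no identity
```

Call:
carry_out --pt "0 0 0 -0.3 0 0 8.5" --pt "0 0 0 -0.3 0 0 8.5" --pt "0 0 0 -0.3 0 0 8.5" --pt "0 0 0 -0.3 0 0 8.5" --pt "0 0 0 -0.2 0 0 8.5" --pt "0 0 0 -0.2 0 0 8.5" --pt "0 0 0 -0.1 0 0 8.5"

```text
clock: 3.3
position: [0.5304, -0.2879, 0.0383]
ee_rot: [[0.988, 0.153, -0.0], [0.153, -0.988, 0.0], [-0.0, -0.0, -1.0]]
ft_force: [0.1, 0.8, 0.7]
width: 0.995
```

Call:
carry_out --pt "0 0 0 -0.1 0 0 8.5" --pt "0 0 0 -0.1 0 0 8.5"

```text
clock: 3.5
position: [0.5286, -0.2882, 0.0383]
ee_rot: [[0.988, 0.153, -0.0], [0.153, -0.988, 0.0], [0.0, -0.0, -1.0]]
ft_force: [1.4, -0.1, -0.7]
width: 0.997
```

```bash
python3 q.py -84 -172 38 0
python3 - <<'E'
from h import *
from workcell import ctrl
d=ctrl.snapshot('scene')
cv2.imwrite('pics/s2.png',cv2.resize(d['frame'][150:280,120:310,::-1],None,fx=3.8,fy=3.8,interpolation=cv2.INTER_CUBIC))
E
```

```text
t 3.50 tool -77.1 -172.3 z 38.3 head -0.07 F 1.4 -0.4 fz -0.7 w 1.00
to turn,dx,dy,dz [-0.07 -0.69 -0.03  0.03]
```

View pics/s2.png

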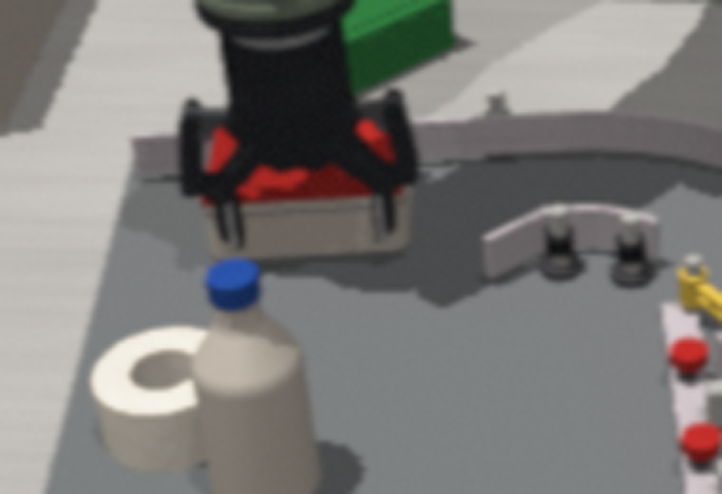

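The fork lies along the tray's inner wall, with the tray nearly square and close to the rail. I'll continue gently in 1 mm steps.

Call:
carry_out --pt "0 0 0 -0.1 0 0 8.5" --pt "0 0 0 -0.1 0 0 8.5" --pt "0 0 0 -0.1 0 0 8.5"

```text
clock: 3.85
position: [0.5255, -0.2887, 0.0383]
ee_rot: [[0.988, 0.153, -0.0], [0.153, -0.988, 0.0], [-0.0, -0.0, -1.0]]
ft_force: [0.5, 0.5, -0.5]
width: 0.994
```

Call:
carry_out --pt "0 0 0 -0.1 0 0 8.5" --pt "0 0 0 -0.1 0 0 8.5"

```text
clock: 4.05
position: [0.5235, -0.289, 0.0383]
ee_rot: [[0.988, 0.153, -0.0], [0.153, -0.988, 0.0], [-0.0, -0.0, -1.0]]
ft_force: [1.7, 0.8, -0.1]
width: 0.993
```

Call:
carry_out --pt "0 0 0 -0.1 0 0 8.5" --pt "0 0 0 0 0 0 8.5"

```text
clock: 4.25
position: [0.5225, -0.2891, 0.0383]
ee_rot: [[0.988, 0.153, -0.0], [0.153, -0.988, 0.0], [-0.0, -0.0, -1.0]]
ft_force: [0.1, 0.1, 0.1]
width: 0.996
```

Call:
carry_out --pt "0 0 0 -0.1 0 0 8.5" --pt "0 0 0 0 0 0 8.5"

```text
clock: 4.45
position: [0.5223, -0.2891, 0.0384]
ee_rot: [[0.988, 0.153, 0.001], [0.153, -0.988, 0.0], [0.001, 0.0, -1.0]]
ft_force: [4.8, 1.0, -1.4]
width: 0.996
```

Call:
carry_out --pt "0 0 0 -0.03 0 0 8.5" --pt "0 0 0 0 0 0 8.5"

```text
clock: 4.65
position: [0.5223, -0.289, 0.0384]
ee_rot: [[0.988, 0.154, 0.002], [0.154, -0.988, 0.0], [0.002, 0.0, -1.0]]
ft_force: [6.4, 0.2, -1.0]
width: 0.997
```

Call:
carry_out --pt "0 0 0 0.5 0 0 8.5" --pt "0 0 0 1.5 0 0 8.5" --pt "0 0 0 2 0 -1 6" --pt "0 0 0 0 0 -4 4" --pt "0 0 -8 0 0 -3 4" --pt "0 0 -8 0 0 0 4" --pt "0 0 -8 0 0 0 4" --pt "0 0 -8 0 0 0 4"

```text
clock: 5.45
position: [0.5609, -0.2832, 0.1185]
ee_rot: [[0.753, 0.658, -0.0], [0.657, -0.753, -0.0], [-0.0, -0.0, -1.0]]
ft_force: [0.1, -0.2, 0.3]
width: 0.473
```

Call:
carry_out --pt "0 0 -8 0 0 0 4" --pt "0 0 -8 0 0 0 4" --pt "0 0 -8 0 0 0 4" --pt "0 0 -8 0 0 0 4" --pt "0 0 -8 0 0 0 4" --pt "0 0 -8 0 0 0 4" --pt "0 0 -8 0 0 0 4" --pt "0 0 -2 0 0 0 4"

```text
clock: 6.25
position: [0.5607, -0.2835, 0.1181]
ee_rot: [[-0.156, 0.988, -0.001], [0.988, 0.156, 0.0], [0.0, -0.001, -1.0]]
ft_force: [0.1, 0.2, 0.2]
width: 0.468
```

```bash
python3 q.py -142 -265 45 90
python3 - <<'E'
from h import *
from workcell import ctrl
d=ctrl.snapshot('scene')
print(lid(d),w2g(np.array(lid(d)[0])/1000),lid(d)[3]-np.degrees(ga))
E
```

```text
t 6.25 tool -44.6 -172.6 z 118.1 head 90.11 F 0.1 0.2 fz 0.2 w 0.47
to turn,dx,dy,dz [ 0.11 -9.22 -9.75  7.32]
((466.88150031364154, -266.14137701067176), (467.4982604980469, -266.4796142578125), (91.70743560791016, 65.23052978515625), 9.146958351135254) [-134.69814261 -141.06814659] 0.2866681818309651
```

Call:
carry_out --pt "0 0 0 -3.1 -3.3 0 4" --pt "0 0 0 -3.1 -3.3 0 4" --pt "0 0 0 -3.1 -3.2 0 4" --pt "0 0 0 0 0 2.5 4" --pt "0 0 0 0 0 2.5 4" --pt "0 0 0 0 0 2 4" --pt "0 0 0 0 0 0.7 4" --pt "0 0 0 0 0 0 4"

```text
clock: 7.1
position: [0.4781, -0.3898, 0.0408]
ee_rot: [[-0.151, 0.989, -0.001], [0.989, 0.151, 0.001], [0.001, -0.001, -1.0]]
ft_force: [0.0, -0.1, 0.4]
width: 0.466
```

```bash
python3 q.py -142 -249 40 90
python3 - <<'E'
from h import *
from workcell import ctrl
d=ctrl.snapshot('scene')
m,c,s,a=lid(d);print(w2g(np.array(m)/1000),w2g(np.array(c)/1000),s,a-np.degrees(ga))
cv2.imwrite('pics/s3.png',cv2.resize(d['frame'][150:280,120:310,::-1],None,fx=3.8,fy=3.8,interpolation=cv2.INTER_CUBIC))
E
```

```text
t 7.10 tool -142.7 -265.0 z 40.8 head 89.82 F -0.0 -0.1 fz 0.4 w 0.47
to turn,dx,dy,dz [-0.18  1.6   0.06  0.08]
[-132.79768335 -171.93133935] [-133.81814099 -172.2410661 ] (129.070068359375, 94.77217102050781) -90.38024198967783
```

View pics/s3.png

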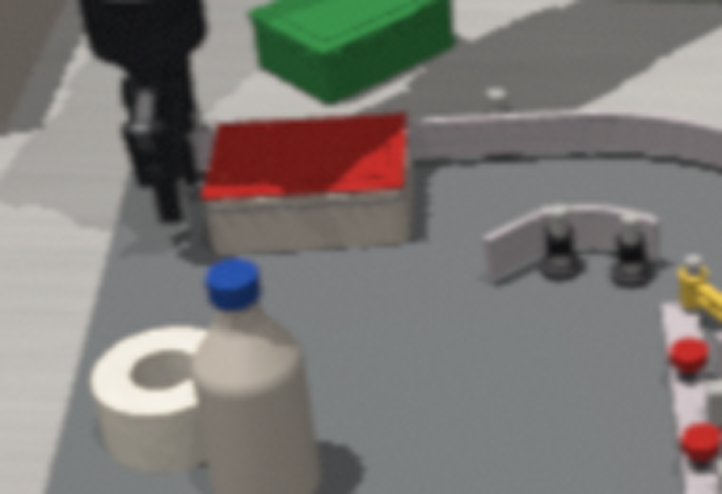

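The tray is square against the outer rail (heading within 0.4°, lid corners around px (205,195)-(407,115) of the crop), with the fork behind it. I'll push it along and work out the bend path.

Call:
carry_out --pt "0 0 0 0.6 0 0 4" --pt "0 0 0 0.6 0 0 4" --pt "0 0 0 0.5 0 0 4" --pt "0 0 0 0.5 0 0 4" --pt "0 0 0 0.6 0 0 4" --pt "0 0 0 0.6 0 0 4" --pt "0 0 0 0.6 0 0 4" --pt "0 0 0 0.6 0 0 4"

```text
clock: 7.95
position: [0.4712, -0.3441, 0.0413]
ee_rot: [[-0.153, 0.988, 0.0], [0.988, 0.153, 0.0], [0.0, 0.0, -1.0]]
ft_force: [0.1, -0.9, 0.7]
width: 0.469
```

```bash
cat > path.py <<'E'
import sys
from h import *
from workcell import ctrl
A=180*np.pi/2
def pt(s): # corner-centre path, s=0 where the arc begins
    if s<0:return np.array([-180,s])
    if s>A:return np.array([s-A,180])
    t=s/180;return np.array([-180*np.cos(t),180*np.sin(t)])
from scipy.optimize import brentq
def pose(s,off=0,gap=76): # s rear corner; tool pose
    r=pt(s);f=pt(brentq(lambda q:np.linalg.norm(pt(q)-r)-110,s+60,s+130))
    h=(f-r)/110;n=np.array([h[1],-h[0]]) # n inward (right)
    c=(r+f)/2+n*(-10+47.5);t=c-gap*h+n*off
    return t,np.degrees(np.arctan2(h[1],h[0])),c
if __name__=='__main__':
    step=float(sys.argv[1]);off=float(sys.argv[2]);gap=float(sys.argv[3]) if len(sys.argv)>3 else 76
    st=ctrl.read_state();rep(st);p,z,th=tool(st)
    S=np.arange(-260,400,.5);D=[np.linalg.norm(pose(s,off,gap)[0]-p) for s in S];s=S[int(np.argmin(D))]
    print('s',s,'lat dev',min(D),'want head',pose(s)[1],'tray c',pose(s)[2].round(1))
    for i in range(8):
        s+=step;t,a,c=pose(s,off,gap);d=t-p;k=np.radians(th)
        dx=d@[np.cos(k),np.sin(k)];dy=d@[np.sin(k),-np.cos(k)]
        print('turn %.1f dx %.2f dy %.2f  -> tool %s head %.1f tray %s'%(th-a,dx/10,dy/10,t.round(0),a,c.round(0)));p,th=t,a
E
python3 path.py 7 0
```

```text
t 7.95 tool -142.4 -218.7 z 41.3 head 89.93 F -0.0 -0.9 fz 0.7 w 0.47
s -197.5 lat dev 0.23826002285401784 want head 90.0 tray c [-142.5 -142.5]
turn -0.1 dx 0.72 dy -0.01  -> tool [-142. -212.] head 90.0 tray [-142. -136.]
turn 0.0 dx 0.70 dy -0.00  -> tool [-142. -204.] head 90.0 tray [-142. -128.]
turn 0.0 dx 0.70 dy -0.00  -> tool [-142. -198.] head 90.0 tray [-142. -122.]
turn 0.0 dx 0.70 dy -0.00  -> tool [-142. -190.] head 90.0 tray [-142. -114.]
turn 0.0 dx 0.70 dy -0.00  -> tool [-142. -184.] head 90.0 tray [-142. -108.]
turn 0.0 dx 0.70 dy -0.00  -> tool [-142. -176.] head 90.0 tray [-142. -100.]
turn 0.0 dx 0.70 dy -0.00  -> tool [-142. -170.] head 90.0 tray [-142.  -94.]
turn 0.0 dx 0.70 dy -0.00  -> tool [-142. -162.] head 90.0 tray [-142.  -86.]
```

Call:
carry_out --pt "0 0 0 0.7 0 0 4" --pt "0 0 0 0.7 0 0 4" --pt "0 0 0 0.7 0 0 4" --pt "0 0 0 0.7 0 0 4" --pt "0 0 0 0.7 0 0 4" --pt "0 0 0 0.7 0 0 4" --pt "0 0 0 0.7 0 0 4" --pt "0 0 0 0.7 0 0 4"

```text
clock: 8.75
position: [0.4626, -0.2887, 0.0413]
ee_rot: [[-0.153, 0.988, -0.0], [0.988, 0.153, 0.0], [0.0, -0.0, -1.0]]
ft_force: [-0.4, -0.5, -0.1]
width: 0.468
```

Call:
carry_out --pt "0 0 0 0.6 0 0 4" --pt "0 0 0 0.6 0 0 4" --pt "0 0 0 0.6 0 0 4" --pt "0 0 0 0.6 0 0 4"

```text
clock: 9.15
position: [0.459, -0.2651, 0.0413]
ee_rot: [[-0.153, 0.988, 0.0], [0.988, 0.153, 0.0], [0.0, 0.0, -1.0]]
ft_force: [-0.3, -1.4, -0.6]
width: 0.469
```

```bash
python3 path.py 6 0
python3 - <<'E'
from h import *
from workcell import ctrl
d=ctrl.snapshot('scene')
m,c,s,a=lid(d);print(w2g(np.array(m)/1000),w2g(np.array(c)/1000),s,a-np.degrees(ga))
E
```

```text
t 9.15 tool -142.4 -138.8 z 41.3 head 89.92 F -0.5 -1.3 fz -0.6 w 0.47
s -118.0 lat dev 0.22333323822134532 want head 90.0 tray c [-142.5  -63. ]
turn -0.1 dx 0.58 dy -0.02  -> tool [-142. -133.] head 90.0 tray [-142.  -57.]
turn 0.0 dx 0.60 dy -0.00  -> tool [-143. -127.] head 90.0 tray [-142.  -51.]
turn 0.1 dx 0.59 dy -0.00  -> tool [-143. -121.] head 89.9 tray [-142.  -45.]
turn 0.2 dx 0.59 dy -0.01  -> tool [-143. -115.] head 89.6 tray [-142.  -39.]
turn 0.3 dx 0.58 dy -0.02  -> tool [-143. -109.] head 89.3 tray [-142.  -33.]
turn 0.4 dx 0.57 dy -0.02  -> tool [-143. -104.] head 88.9 tray [-141.  -28.]
turn 0.5 dx 0.56 dy -0.03  -> tool [-143.  -98.] head 88.3 tray [-141.  -22.]
turn 0.7 dx 0.56 dy -0.04  -> tool [-143.  -93.] head 87.7 tray [-140.  -17.]
[-132.34715465  -60.27077136] [-132.30728312  -59.89899056] (128.07469177246094, 93.38320922851562) -89.57679426628916
```

Call:
carry_out --pt "0 0 0 0.6 0 0 4" --pt "0 0 0 0.6 0 0 4" --pt "0 0 0.1 0.6 0 0 4" --pt "0 0 0.2 0.6 0 0 4" --pt "0 0 0.3 0.6 0 0 4" --pt "0 0 0.4 0.6 0 0 4" --pt "0 0 0.5 0.6 0 0 4" --pt "0 0 0.7 0.6 0 0 4"

```text
clock: 10.0
position: [0.452, -0.2176, 0.0413]
ee_rot: [[-0.114, 0.994, -0.0], [0.994, 0.114, 0.0], [0.0, -0.0, -1.0]]
ft_force: [1.3, -1.4, -0.3]
width: 0.466
```

```bash
python3 path.py 6 0
```

```text
t 10.00 tool -141.9 -90.8 z 41.3 head 87.67 F 1.1 -1.6 fz -0.3 w 0.47
s -68.0 lat dev 1.552353286808496 want head 87.42501119297005 tray c [-140.1  -14.7]
turn 1.0 dx 0.55 dy -0.21  -> tool [-144.  -85.] head 86.6 tray [-139.   -9.]
turn 0.9 dx 0.54 dy -0.07  -> tool [-144.  -80.] head 85.7 tray [-139.   -4.]
turn 1.0 dx 0.53 dy -0.08  -> tool [-145.  -74.] head 84.7 tray [-138.    1.]
turn 1.1 dx 0.52 dy -0.10  -> tool [-145.  -69.] head 83.6 tray [-137.    6.]
turn 1.2 dx 0.52 dy -0.11  -> tool [-146.  -64.] head 82.4 tray [-136.   12.]
turn 1.3 dx 0.51 dy -0.13  -> tool [-146.  -59.] head 81.0 tray [-134.   16.]
turn 1.4 dx 0.50 dy -0.15  -> tool [-147.  -53.] head 79.6 tray [-133.   21.]
turn 1.5 dx 0.49 dy -0.17  -> tool [-148.  -48.] head 78.1 tray [-132.   26.]
```

Call:
carry_out --pt "0 0 1 0.55 -0.1 0 4" --pt "0 0 0.9 0.54 -0.07 0 4" --pt "0 0 1 0.53 -0.08 0 4" --pt "0 0 1.1 0.52 -0.1 0 4" --pt "0 0 1.2 0.52 -0.11 0 4" --pt "0 0 1.3 0.51 -0.13 0 4" --pt "0 0 1.4 0.5 -0.15 0 4" --pt "0 0 1.5 0.5 -0.17 0 4"

```text
clock: 10.8
position: [0.4407, -0.1764, 0.0413]
ee_rot: [[0.051, 0.999, 0.0], [0.999, -0.051, 0.0], [0.0, 0.0, -1.0]]
ft_force: [-0.3, -1.4, -0.2]
width: 0.469
```

```bash
python3 path.py 6 1
python3 - <<'E'
from h import *
from workcell import ctrl
d=ctrl.snapshot('scene')
m,c,s,a=lid(d);print(w2g(np.array(m)/1000),w2g(np.array(c)/1000),s,a-np.degrees(ga))
cv2.imwrite('pics/s4.png',cv2.resize(d['frame'][150:300,140:400,::-1],None,fx=3,fy=3,interpolation=cv2.INTER_CUBIC))
E
```

```text
t 10.80 tool -146.8 -48.4 z 41.3 head 78.20 F -0.5 -1.3 fz -0.2 w 0.47
s -20.0 lat dev 0.14727916236882888 want head 78.05627548705911 tray c [-131.9   26. ]
turn 1.8 dx 0.47 dy -0.17  -> tool [-148.  -43.] head 76.4 tray [-131.   31.]
turn 1.7 dx 0.47 dy -0.21  -> tool [-148.  -38.] head 74.7 tray [-129.   35.]
turn 1.8 dx 0.46 dy -0.23  -> tool [-149.  -33.] head 72.8 tray [-128.   39.]
turn 1.9 dx 0.45 dy -0.24  -> tool [-150.  -28.] head 70.9 tray [-127.   44.]
turn 1.9 dx 0.45 dy -0.25  -> tool [-151.  -23.] head 69.0 tray [-125.   48.]
turn 1.9 dx 0.45 dy -0.25  -> tool [-152.  -18.] head 67.1 tray [-123.   52.]
turn 1.9 dx 0.45 dy -0.25  -> tool [-153.  -13.] head 65.2 tray [-122.   56.]
turn 1.9 dx 0.45 dy -0.25  -> tool [-153.   -8.] head 63.3 tray [-120.   60.]
[-121.34997588   27.38743128] [-122.06345557   27.15003236] (128.52743530273438, 93.85955810546875) 78.26362645667227
```

View pics/s4.png

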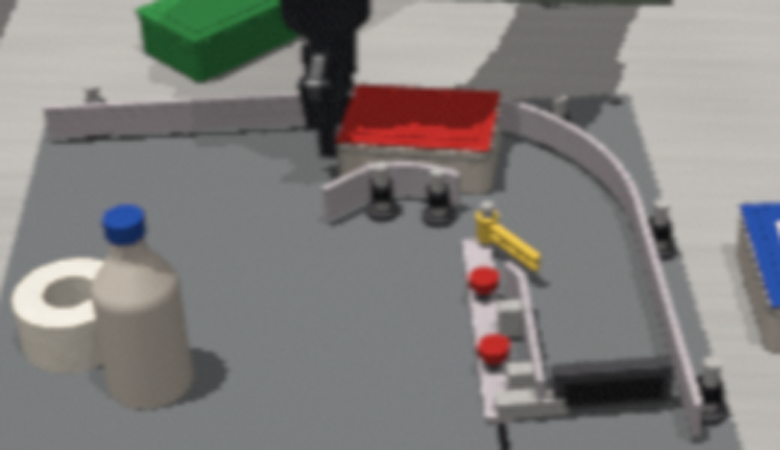

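The tray is following the rail at heading 78.3° with the tool at 78.2°; in the crop its lid spans px (340,88)-(500,150). The fork's outer back edge would come close to the rail, so I'll narrow the fork and shift it inward.

Call:
carry_out --pt "0 0 1.8 0.47 -0.05 0 3" --pt "0 0 1.7 0.47 -0.05 0 3" --pt "0 0 1.8 0.46 -0.07 0 3" --pt "0 0 1.9 0.45 -0.1 0 3" --pt "0 0 1.9 0.45 -0.15 0 3" --pt "0 0 1.9 0.45 -0.2 0 3"

```text
clock: 11.45
position: [0.4381, -0.1482, 0.0413]
ee_rot: [[0.242, 0.97, 0.0], [0.97, -0.242, 0.0], [0.0, 0.0, -1.0]]
ft_force: [-0.1, -0.3, -0.2]
width: 0.353
```

```bash
python3 path.py 7 8
```

```text
t 11.45 tool -145.0 -20.1 z 41.3 head 67.16 F -0.1 -0.2 fz -0.2 w 0.35
s 17.0 lat dev 0.7025528806686656 want head 66.79714136186792 tray c [-123.1   52.8]
turn 2.6 dx 0.46 dy -0.34  -> tool [-146.  -15.] head 64.6 tray [-121.   57.]
turn 2.2 dx 0.50 dy -0.29  -> tool [-147.   -9.] head 62.3 tray [-119.   62.]
turn 2.2 dx 0.50 dy -0.29  -> tool [-147.   -3.] head 60.1 tray [-116.   67.]
turn 2.2 dx 0.50 dy -0.29  -> tool [-147.    3.] head 57.9 tray [-113.   71.]
turn 2.2 dx 0.50 dy -0.29  -> tool [-147.    8.] head 55.7 tray [-111.   76.]
turn 2.2 dx 0.50 dy -0.29  -> tool [-146.   14.] head 53.4 tray [-108.   80.]
turn 2.2 dx 0.50 dy -0.29  -> tool [-146.   20.] head 51.2 tray [-104.   84.]
turn 2.2 dx 0.50 dy -0.29  -> tool [-145.   25.] head 49.0 tray [-101.   88.]
```

Call:
carry_out --pt "0 0 2.4 0.5 -0.3 0 3" --pt "0 0 2.2 0.5 -0.29 0 3" --pt "0 0 2.2 0.5 -0.29 0 3" --pt "0 0 2.2 0.5 -0.29 0 3" --pt "0 0 2.2 0.5 -0.29 0 3" --pt "0 0 2.2 0.5 -0.29 0 3" --pt "0 0 2.2 0.5 -0.29 0 3" --pt "0 0 2.2 0.5 -0.29 0 3"

```text
clock: 12.25
position: [0.4313, -0.1025, 0.0413]
ee_rot: [[0.527, 0.85, -0.0], [0.85, -0.527, 0.0], [0.0, -0.0, -1.0]]
ft_force: [-0.7, -0.7, 0.1]
width: 0.351
```

```bash
cat > ls.py <<'E'
from h import *
from workcell import ctrl
d=ctrl.snapshot('scene')
m,c,s,a=lid(d);print('scene tray (top-corrected)',w2g(np.array(m)/1000)-[8.5,3],s,a-np.degrees(ga))
E
python3 path.py 7 8;python3 ls.py
```

```text
t 12.25 tool -144.7 26.1 z 41.3 head 49.34 F -0.8 -0.6 fz 0.1 w 0.35
s 74.0 lat dev 0.054475977918313497 want head 48.65347784939185 tray c [-100.5   88.5]
turn 2.9 dx 0.50 dy -0.29  -> tool [-144.   32.] head 46.4 tray [-97.  92.]
turn 2.2 dx 0.50 dy -0.29  -> tool [-142.   37.] head 44.2 tray [-93.  96.]
turn 2.2 dx 0.50 dy -0.29  -> tool [-141.   43.] head 42.0 tray [-90. 100.]
turn 2.2 dx 0.50 dy -0.29  -> tool [-139.   48.] head 39.7 tray [-86. 103.]
turn 2.2 dx 0.50 dy -0.29  -> tool [-137.   54.] head 37.5 tray [-82. 106.]
turn 2.2 dx 0.50 dy -0.29  -> tool [-135.   59.] head 35.3 tray [-77. 109.]
turn 2.2 dx 0.50 dy -0.29  -> tool [-132.   64.] head 33.1 tray [-73. 112.]
turn 2.2 dx 0.50 dy -0.29  -> tool [-130.   69.] head 30.8 tray [-69. 115.]
scene tray (top-corrected) [-95.8199846   83.22792549] (130.49526977539062, 95.07012939453125) 51.97602117102774
```

Call:
carry_out --pt "0 0 2.5 0.5 -0.29 0 3" --pt "0 0 2.2 0.5 -0.29 0 3" --pt "0 0 2.2 0.5 -0.29 0 3" --pt "0 0 2.2 0.5 -0.29 0 3" --pt "0 0 2.2 0.5 -0.29 0 3" --pt "0 0 2.2 0.5 -0.29 0 3"

```text
clock: 12.9
position: [0.4358, -0.0682, 0.0413]
ee_rot: [[0.711, 0.703, 0.0], [0.703, -0.711, 0.0], [0.0, -0.0, -1.0]]
ft_force: [-0.5, -0.1, -0.4]
width: 0.35
```

```bash
python3 path.py 7 8;python3 ls.py;python3 - <<'E'
from h import *
from workcell import ctrl
d=ctrl.snapshot('scene')
cv2.imwrite('pics/s5.png',cv2.resize(d['frame'][150:320,180:400,::-1],None,fx=3.4,fy=3.4,interpolation=cv2.INTER_CUBIC))
E
```

```text
t 12.90 tool -134.9 59.3 z 41.3 head 35.84 F -0.5 0.0 fz -0.4 w 0.35
s 116.5 lat dev 0.35341316866970807 want head 35.12530768658075 tray c [-77.  109.5]
turn 2.9 dx 0.52 dy -0.25  -> tool [-132.   64.] head 32.9 tray [-73. 112.]
turn 2.2 dx 0.50 dy -0.29  -> tool [-130.   70.] head 30.7 tray [-68. 115.]
turn 2.2 dx 0.50 dy -0.29  -> tool [-127.   75.] head 28.4 tray [-64. 118.]
turn 2.2 dx 0.50 dy -0.29  -> tool [-124.   79.] head 26.2 tray [-59. 120.]
turn 2.2 dx 0.50 dy -0.29  -> tool [-121.   84.] head 24.0 tray [-54. 122.]
turn 2.2 dx 0.50 dy -0.29  -> tool [-117.   89.] head 21.8 tray [-50. 124.]
turn 2.2 dx 0.50 dy -0.29  -> tool [-114.   93.] head 19.5 tray [-45. 126.]
turn 2.2 dx 0.50 dy -0.29  -> tool [-110.   98.] head 17.3 tray [-40. 128.]
scene tray (top-corrected) [-74.17081645 101.55401336] (132.42202758789062, 94.9579849243164) 37.16576802771719
```

View pics/s5.png

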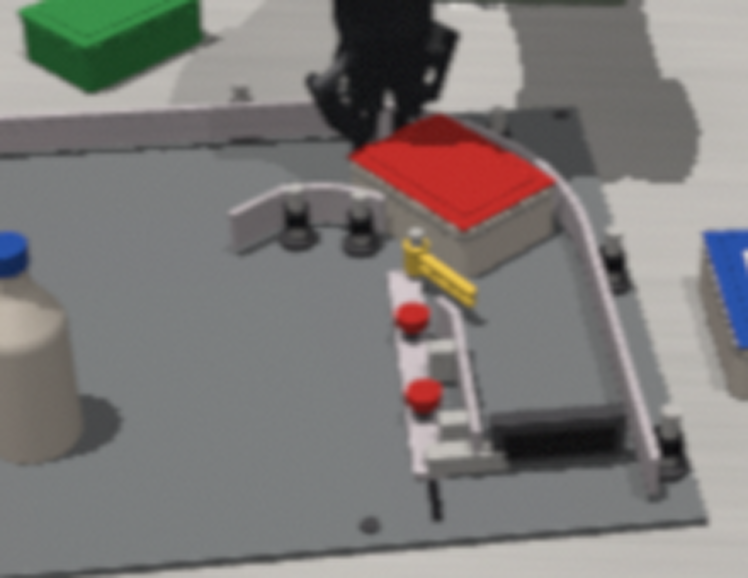

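The leading outer corner rides on the outer rail (px (552,185) of the crop) and the tray is clear of the pawl. I'll continue.

Call:
carry_out --pt "0 0 2.6 0.5 -0.27 0 3" --pt "0 0 2.2 0.5 -0.29 0 3" --pt "0 0 2.2 0.5 -0.29 0 3" --pt "0 0 2.2 0.5 -0.29 0 3" --pt "0 0 2.2 0.5 -0.29 0 3" --pt "0 0 2.2 0.5 -0.29 0 3"

```text
clock: 13.6
position: [0.4483, -0.036, 0.0413]
ee_rot: [[0.856, 0.517, -0.0], [0.517, -0.856, 0.0], [0.0, -0.0, -1.0]]
ft_force: [-0.8, -0.0, 0.4]
width: 0.352
```

```bash
python3 path.py 7 8;python3 ls.py
```

```text
t 13.60 tool -117.6 89.2 z 41.3 head 22.24 F -0.8 0.1 fz 0.4 w 0.35
s 158.5 lat dev 0.5519928700005049 want head 21.75629246686155 tray c [-49.6 124.4]
turn 2.7 dx 0.51 dy -0.23  -> tool [-114.   93.] head 19.5 tray [-45. 126.]
turn 2.2 dx 0.50 dy -0.29  -> tool [-110.   98.] head 17.3 tray [-40. 128.]
turn 2.1 dx 0.50 dy -0.28  -> tool [-106.  102.] head 15.2 tray [-35. 129.]
turn 2.0 dx 0.52 dy -0.27  -> tool [-102.  106.] head 13.2 tray [-30. 131.]
turn 1.8 dx 0.53 dy -0.27  -> tool [-97. 110.] head 11.4 tray [-24. 132.]
turn 1.7 dx 0.54 dy -0.26  -> tool [-92. 113.] head 9.7 tray [-19. 134.]
turn 1.6 dx 0.55 dy -0.24  -> tool [-87. 116.] head 8.1 tray [-13. 135.]
turn 1.4 dx 0.56 dy -0.23  -> tool [-82. 120.] head 6.7 tray [ -8. 136.]
scene tray (top-corrected) [-48.89173271 115.00930369] (132.31271362304688, 94.8334732055664) 22.187202811652742
```

Call:
carry_out --pt "0 0 2.7 0.5 -0.25 0 3" --pt "0 0 2.2 0.5 -0.29 0 3" --pt "0 0 2.1 0.5 -0.28 0 3" --pt "0 0 2 0.52 -0.27 0 3" --pt "0 0 1.8 0.53 -0.27 0 3" --pt "0 0 1.7 0.54 -0.26 0 3" --pt "0 0 1.6 0.55 -0.24 0 3" --pt "0 0 1.4 0.56 -0.23 0 3"

```text
clock: 14.45
position: [0.4783, -0.0004, 0.0413]
ee_rot: [[0.963, 0.27, -0.0], [0.27, -0.963, 0.0], [-0.0, -0.0, -1.0]]
ft_force: [-3.7, -0.8, 1.1]
width: 0.351
```

```bash
python3 path.py 6 4;python3 ls.py
```

```text
t 14.45 tool -82.5 119.7 z 41.3 head 6.81 F -3.8 -0.2 fz 1.1 w 0.35
s 212.5 lat dev 3.436136849428338 want head 7.066769281926926 tray c [ -9.3 136. ]
turn 0.9 dx 0.36 dy -0.51  -> tool [-79. 125.] head 5.9 tray [ -4. 137.]
turn 1.0 dx 0.51 dy -0.18  -> tool [-75. 128.] head 4.9 tray [  1. 138.]
turn 0.9 dx 0.52 dy -0.17  -> tool [-70. 130.] head 3.9 tray [  6. 139.]
turn 0.8 dx 0.53 dy -0.15  -> tool [-64. 132.] head 3.1 tray [ 11. 140.]
turn 0.7 dx 0.54 dy -0.14  -> tool [-59. 133.] head 2.3 tray [ 17. 140.]
turn 0.6 dx 0.55 dy -0.12  -> tool [-54. 135.] head 1.7 tray [ 22. 141.]
turn 0.5 dx 0.55 dy -0.11  -> tool [-48. 136.] head 1.2 tray [ 28. 141.]
turn 0.4 dx 0.56 dy -0.09  -> tool [-43. 137.] head 0.7 tray [ 33. 142.]
scene tray (top-corrected) [ -9.06484643 130.90598688] (133.41378784179688, 94.07459259033203) 10.954515815192782
```

Call:
carry_out --pt "0 0 0.9 0.4 -0.3 0 3" --pt "0 0 1 0.5 -0.3 0 3" --pt "0 0 0.9 0.5 -0.2 0 3" --pt "0 0 0.8 0.5 -0.2 0 3"

```text
clock: 14.9
position: [0.4944, 0.014, 0.0413]
ee_rot: [[0.978, 0.21, 0.0], [0.21, -0.978, 0.0], [0.0, -0.0, -1.0]]
ft_force: [-1.9, -0.1, -0.2]
width: 0.349
```

```bash
python3 path.py 6 2;python3 ls.py;python3 - <<'E'
from h import *
from workcell import ctrl
d=ctrl.snapshot('scene')
cv2.imwrite('pics/s6.png',cv2.resize(d['frame'][150:320,210:400,::-1],None,fx=3.4,fy=3.4,interpolation=cv2.INTER_CUBIC))
E
```

```text
t 14.90 tool -64.4 131.5 z 41.3 head 3.27 F -1.9 0.2 fz -0.2 w 0.35
s 236.0 lat dev 2.0154732221326257 want head 3.145162291272513 tray c [ 10.8 139.5]
turn 0.9 dx 0.49 dy -0.33  -> tool [-60. 135.] head 2.4 tray [ 16. 140.]
turn 0.7 dx 0.55 dy -0.12  -> tool [-54. 137.] head 1.7 tray [ 22. 141.]
turn 0.5 dx 0.56 dy -0.11  -> tool [-49. 138.] head 1.2 tray [ 27. 141.]
turn 0.4 dx 0.56 dy -0.09  -> tool [-43. 139.] head 0.7 tray [ 33. 142.]
turn 0.3 dx 0.57 dy -0.07  -> tool [-37. 140.] head 0.4 tray [ 39. 142.]
turn 0.2 dx 0.58 dy -0.05  -> tool [-32. 140.] head 0.2 tray [ 44. 142.]
turn 0.1 dx 0.59 dy -0.03  -> tool [-26. 140.] head 0.0 tray [ 50. 142.]
turn 0.0 dx 0.60 dy -0.01  -> tool [-20. 140.] head 0.0 tray [ 56. 142.]
scene tray (top-corrected) [  9.54125009 135.54237912] (133.6668243408203, 92.89368438720703) 5.90296018164786
```

View pics/s6.png

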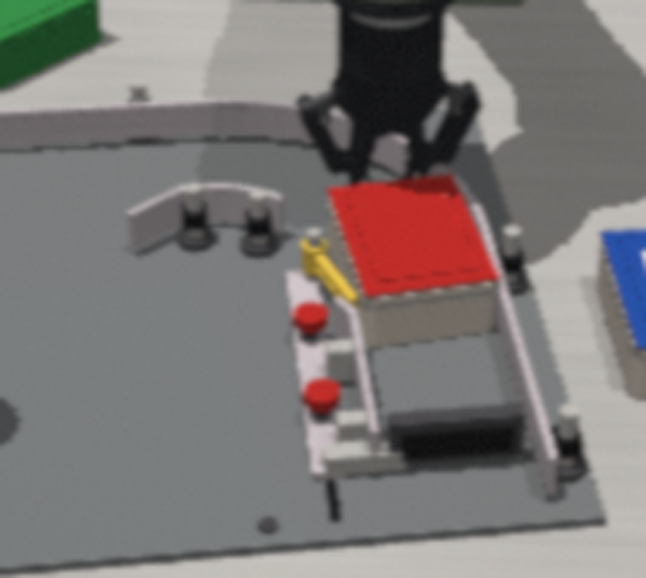

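The pawl (px (330,275)) is swung aside and the tray's nose is between the side rail and the outer rail, nearly straight. I'll continue gently.

Call:
carry_out --pt "0 0 0.9 0.5 -0.3 0 3" --pt "0 0 0.7 0.5 -0.2 0 3" --pt "0 0 0.5 0.5 -0.2 0 3" --pt "0 0 0.4 0.5 -0.2 0 3"

```text
clock: 15.4
position: [0.5123, 0.0266, 0.0413]
ee_rot: [[0.986, 0.168, -0.0], [0.168, -0.986, 0.0], [-0.0, -0.0, -1.0]]
ft_force: [-2.2, -1.1, -0.0]
width: 0.351
```

Call:
carry_out --pt "0 0 0.3 0.4 -0.2 0 3" --pt "0 0 0.2 0.4 -0.2 0 3" --pt "0 0 0.2 0.4 -0.1 0 3" --pt "0 0 0.1 0.4 -0.1 0 3"

```text
clock: 15.8
position: [0.527, 0.0348, 0.0413]
ee_rot: [[0.988, 0.154, -0.0], [0.154, -0.988, -0.0], [-0.0, 0.0, -1.0]]
ft_force: [-2.6, -1.5, -0.9]
width: 0.35
```

```bash
python3 q.py 30 148 41 0;python3 ls.py
```

```text
t 15.80 tool -29.0 147.0 z 41.3 head 0.01 F -2.8 -1.1 fz -0.9 w 0.35
to turn,dx,dy,dz [ 0.01  5.9  -0.09  0.03]
scene tray (top-corrected) [ 43.97523127 140.57279131] (133.88531494140625, 92.22494506835938) 0.3338330988231526
```

Call:
carry_out --pt "0 0 0 0.5 0 0 3" --pt "0 0 0 0.5 0 0 3" --pt "0 0 0 0.5 0 0 3" --pt "0 0 0 0.5 0 0 3" --pt "0 0 0 0.5 0 0 3"

```text
clock: 16.35
position: [0.5518, 0.0387, 0.0413]
ee_rot: [[0.988, 0.154, -0.0], [0.154, -0.988, 0.0], [-0.0, -0.0, -1.0]]
ft_force: [-2.1, 0.8, -0.6]
width: 0.354
```

Call:
carry_out --pt "0 0 0 0.5 0 0 3" --pt "0 0 0 0.5 0 0 3" --pt "0 0 0 0.5 0 0 3" --pt "0 0 0 0.5 0 0 3" --pt "0 0 0 0.5 0 0 3"

```text
clock: 16.85
position: [0.5765, 0.0425, 0.0413]
ee_rot: [[0.988, 0.154, -0.0], [0.154, -0.988, 0.0], [-0.0, -0.0, -1.0]]
ft_force: [-1.9, 1.2, 0.1]
width: 0.351
```

Call:
carry_out --pt "0 0 0 0.3 0 0 3" --pt "0 0 0 0.3 0 0 3" --pt "0 0 0 0.3 0 0 3" --pt "0 0 0 0.2 0 0 3"

```text
clock: 17.25
position: [0.5872, 0.0442, 0.0413]
ee_rot: [[0.988, 0.154, -0.0], [0.154, -0.988, 0.0], [-0.0, -0.0, -1.0]]
ft_force: [-2.5, -0.2, 0.1]
width: 0.352
```

```bash
python3 q.py 48 148 41 0;python3 ls.py
```

```text
t 17.25 tool 31.9 147.0 z 41.3 head 0.02 F -2.6 0.2 fz 0.1 w 0.35
to turn,dx,dy,dz [ 0.02  1.61 -0.09  0.03]
scene tray (top-corrected) [104.59195353 140.87583639] (132.92454528808594, 92.55146789550781) -0.09298860985604662
```

Call:
carry_out --pt "0 0 0 0.2 0 0 3" --pt "0 0 0 0.2 0 0 3" --pt "0 0 0 0.2 0 0 3" --pt "0 0 0 0.1 0 0 3" --pt "0 0 0 0.1 0 0 3" --pt "0 0 0 0.1 0 0 3"

```text
clock: 17.9
position: [0.5959, 0.0456, 0.0413]
ee_rot: [[0.988, 0.154, -0.0], [0.154, -0.988, 0.0], [-0.0, -0.0, -1.0]]
ft_force: [-2.1, -1.3, 0.2]
width: 0.35
```

Call:
carry_out --pt "0 0 0 0.1 0 0 3" --pt "0 0 0 0.1 0 0 3"

```text
clock: 18.1
position: [0.5979, 0.0459, 0.0413]
ee_rot: [[0.988, 0.155, 0.0], [0.155, -0.988, 0.0], [0.0, -0.0, -1.0]]
ft_force: [-1.5, -0.3, 0.5]
width: 0.351
```

Call:
carry_out --pt "0 0 0 0.1 0 0 3" --pt "0 0 0 0.1 0 0 3"

```text
clock: 18.3
position: [0.6, 0.0462, 0.0414]
ee_rot: [[0.988, 0.155, 0.0], [0.155, -0.988, 0.0], [0.0, -0.0, -1.0]]
ft_force: [-0.3, -0.3, -0.1]
width: 0.351
```

Call:
carry_out --pt "0 0 0 0.1 0 0 3"

```text
clock: 18.4
position: [0.601, 0.0464, 0.0414]
ee_rot: [[0.988, 0.155, 0.0], [0.155, -0.988, 0.0], [0.0, -0.0, -1.0]]
ft_force: [-0.4, -0.0, -0.3]
width: 0.353
```

```bash
python3 q.py 48 148 41 0;python3 ls.py; python3 ls.py
```

```text
t 18.40 tool 46.0 147.1 z 41.4 head 0.03 F -0.4 0.0 fz -0.3 w 0.35
to turn,dx,dy,dz [ 0.03  0.2  -0.09  0.04]
scene tray (top-corrected) [118.91553857 140.87422179] (130.835693359375, 92.47676086425781) -0.39970743614999193
scene tray (top-corrected) [122.18597623 140.91530097] (130.39697265625, 92.16039276123047) -0.39969503838387865
```

The force dropped from 2.6 N to about 0, which fits the pawl having sprung back. I'll cover the last few mm to the stop, checking every step.

Call:
carry_out --pt "0 0 0 0.1 0 0 3" --pt "0 0 0 0 0 0 3"

```text
clock: 18.7
position: [0.6019, 0.0465, 0.0413]
ee_rot: [[0.988, 0.154, 0.0], [0.154, -0.988, 0.0], [0.0, -0.0, -1.0]]
ft_force: [0.4, -0.4, 0.5]
width: 0.355
```

Call:
carry_out --pt "0 0 0 0.1 0 0 3" --pt "0 0 0 0 0 0 3"

```text
clock: 18.9
position: [0.6029, 0.0467, 0.0413]
ee_rot: [[0.988, 0.154, 0.0], [0.154, -0.988, 0.0], [0.0, -0.0, -1.0]]
ft_force: [0.1, 0.4, -0.4]
width: 0.352
```

Call:
carry_out --pt "0 0 0 0.07 0 0 3" --pt "0 0 0 0 0 0 3"

```text
clock: 19.1
position: [0.6035, 0.0468, 0.0413]
ee_rot: [[0.988, 0.155, 0.0], [0.155, -0.988, 0.0], [0.0, -0.0, -1.0]]
ft_force: [-0.2, -0.1, 0.2]
width: 0.349
```

Call:
carry_out --pt "0 0 0 0.06 0 0 3" --pt "0 0 0 0 0 0 3"

```text
clock: 19.3
position: [0.6041, 0.0469, 0.0413]
ee_rot: [[0.988, 0.154, 0.0], [0.154, -0.988, 0.0], [0.0, -0.0, -1.0]]
ft_force: [0.5, -0.3, -0.0]
width: 0.352
```

Call:
carry_out --pt "0 0 0 0.06 0 0 3" --pt "0 0 0 0 0 0 3"

```text
clock: 19.5
position: [0.6047, 0.047, 0.0413]
ee_rot: [[0.988, 0.154, 0.0], [0.154, -0.988, 0.0], [0.0, -0.0, -1.0]]
ft_force: [0.6, 0.3, -0.4]
width: 0.352
```

Call:
carry_out --pt "0 0 0 0.06 0 0 3" --pt "0 0 0 0 0 0 3"

```text
clock: 19.7
position: [0.6053, 0.0471, 0.0413]
ee_rot: [[0.988, 0.154, 0.0], [0.154, -0.988, 0.0], [0.0, -0.0, -1.0]]
ft_force: [0.2, 0.0, 0.4]
width: 0.35
```

```bash
python3 q.py 48 148 41 0;python3 ls.py;python3 - <<'E'
from h import *
from workcell import ctrl
d=ctrl.snapshot('scene')
cv2.imwrite('pics/s7.png',cv2.resize(d['frame'][190:320,270:400,::-1],None,fx=4.5,fy=4.5,interpolation=cv2.INTER_CUBIC))
E
```

```text
t 19.70 tool 50.3 147.1 z 41.3 head 0.03 F 0.2 0.0 fz 0.4 w 0.35
to turn,dx,dy,dz [ 0.03 -0.23 -0.09  0.03]
scene tray (top-corrected) [122.61245518 141.03351067] (130.7442626953125, 92.3436279296875) -0.613492607658781
```

View pics/s7.png

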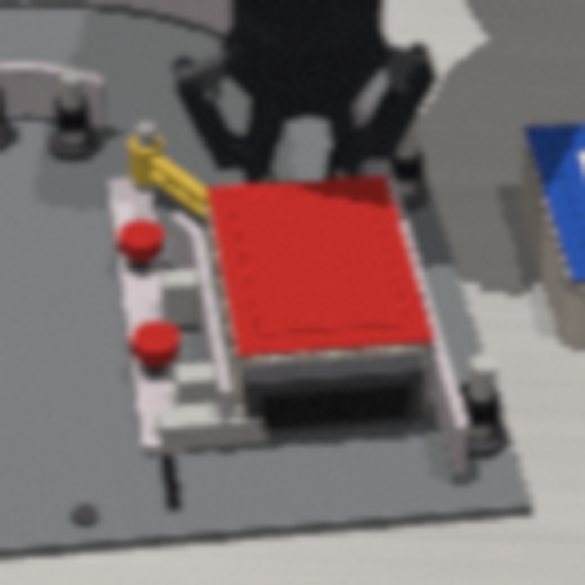

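The tray is close to the stop and the pawl lies against or behind its rear inner corner (px (205,195) of the crop). No stop reaction yet, so I continue stepwise.

Call:
carry_out --pt "0 0 0 0.06 0 0 3" --pt "0 0 0 0 0 0 3"

```text
clock: 20.0
position: [0.6058, 0.0471, 0.0413]
ee_rot: [[0.988, 0.154, -0.0], [0.154, -0.988, 0.0], [-0.0, -0.0, -1.0]]
ft_force: [-0.3, 0.9, -0.4]
width: 0.349
```

Call:
carry_out --pt "0 0 0 0.06 0 0 3" --pt "0 0 0 0 0 0 3"

```text
clock: 20.2
position: [0.6061, 0.0472, 0.0412]
ee_rot: [[0.988, 0.154, -0.001], [0.154, -0.988, 0.0], [-0.001, -0.0, -1.0]]
ft_force: [-3.2, -0.3, 1.2]
width: 0.352
```

Call:
carry_out --pt "0 0 0 0.06 0 0 3" --pt "0 0 0 0 0 0 3"

```text
clock: 20.4
position: [0.6062, 0.0472, 0.0412]
ee_rot: [[0.988, 0.154, -0.002], [0.154, -0.988, 0.0], [-0.002, -0.0, -1.0]]
ft_force: [-8.4, -0.4, 3.4]
width: 0.35
```

```bash
python3 q.py;python3 ls.py
```

```text
t 20.40 tool 51.2 147.1 z 41.2 head 0.01 F -8.4 0.9 fz 3.4 w 0.35
scene tray (top-corrected) [123.8058726  140.95990833] (132.71023559570312, 92.1495590209961) -0.303769707268156
```

It is against the stop: a firm 8.4 N reaction with no further travel. I'll ease off, retreat straight back and lift away.

Call:
carry_out --pt "0 0 0 -0.1 0 0 3" --pt "0 0 0 -0.2 0 0 3" --pt "0 0 0 -0.8 0 0 3" --pt "0 0 0 -2 0 0 3" --pt "0 0 0 -1 0 -1 3" --pt "0 0 0 0 0 -4 3" --pt "0 0 0 0 0 -5 3" --pt "0 0 0 0 0 -5 3"

```text
clock: 21.25
position: [0.5662, 0.0409, 0.1932]
ee_rot: [[0.988, 0.154, 0.0], [0.154, -0.988, -0.0], [0.0, 0.0, -1.0]]
ft_force: [0.6, 0.7, 0.4]
width: 0.352
```

Call:
carry_out --pt "0 0 0 -4 4 0 3" --pt "0 0 0 -4 4 0 3" --pt "0 0 0 -4 4 0 3" --pt "0 0 0 -4 4 0 3" --pt "0 0 0 -3 4 0 3" --pt "0 0 0 0 4 0 3" --pt "0 0 0 0 4 0 3" --pt "0 0 0 0 0 0 3"

```text
clock: 22.05
position: [0.4372, -0.2488, 0.1915]
ee_rot: [[0.989, 0.149, 0.001], [0.149, -0.989, -0.003], [0.001, 0.003, -1.0]]
ft_force: [0.1, 0.0, -0.8]
width: 0.348
```

```bash
python3 look.py pics/fin.png;python3 ls.py
python3 - <<'E'
from h import *
from workcell import ctrl
d=ctrl.snapshot('top');a=dict(np.load('top0.npz'))
P=cloud(d);L=w2g(P);H=P[...,2]
for n,D in(('before',a),('now',d)):
    Y=cv2.inRange(cv2.cvtColor(D['frame'],cv2.COLOR_RGB2HSV),(20,120,80),(35,255,255));v,u=np.nonzero(Y);Ly=w2g(cast(D,np.c_[u,v],.041));Ly=Ly[(abs(Ly)<200).all(1)]
    b=Ly.mean(0);vx,vy,_,_=cv2.fitLine(Ly.astype(np.float32),cv2.DIST_HUBER,0,.01,.01).ravel()
    print(n,'yellow tip',Ly[Ly[:,0].argmax()],'mean',b,'angle',np.arctan2(vy,vx),len(Ly))
x=np.abs(cv2.absdiff(d['frame'],a['frame']).max(2).astype(int))
for n,(u0,u1,v0,v1) in dict(done=(235,290,135,200),bottle=(405,445,95,140),roll=(425,465,115,155)).items(): print(n,'diff',x[v0:v1,u0:u1].mean(),(x[v0:v1,u0:u1]>40).mean())
E
```

```text
t 22.05 tool -161.3 -119.3 z 191.5 head -0.27 F 0.1 -0.0 fz -0.8 w 0.35
rect c [126.7 140.3] mom [126.5 140. ] [131.7  93.6] head(guide) 0.54
lid px 1300 [61.  95.3] [193.5 186.6]
scene tray (top-corrected) [123.73934799 140.95522026] (129.89956665039062, 92.09058380126953) 0.09174191992910963
before yellow tip [ 55.54787976 103.30349622] mean [29.01011943 86.34356882] angle 0.54858905 57
now yellow tip [ 58.5245195  102.78160514] mean [30.53678959 87.44503132] angle 0.5195734 64
done diff 8.187412587412588 0.0
bottle diff 6.986111111111111 0.0
roll diff 7.699375 0.0
```

View pics/fin.png

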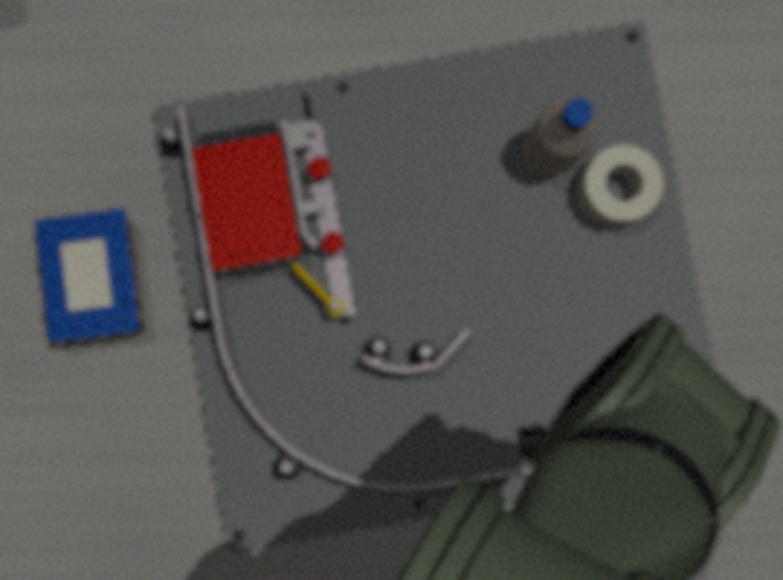

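The final picture shows the tray in the nest against the stop (crop px (248,200)). The pawl is out behind its rear edge, tip at (293,265) as at the start, and the other things are where they were. Handing in.

```bash
python3 -c "
from workcell import ctrl
print(ctrl.sign_off(), ctrl.read_state()['clock'])"
```

```text
the job is handed in; nothing more can be done
the job is handed in; nothing more can be done
```

The red-lidded tray is home against the end stop, with the yellow pawl sprung out behind it. I handed the job in at about 22 s of the 72 s allowed; sign-off gives no verdict.

**What I did:** I pushed the tray sideways with the open fingers until it lay square against the outer rail. Then I pushed it round the bend from behind with a narrowed fork, past the pawl and up to the stop. Finally I backed the arm off clear of everything.

**Forces:** The highest force I read was 8.4 N at the stop, below the 15 N limit. That is from readings at the end of each move, so a brief peak in between would not show.

**Last checks:**
- **Tray position:** the top camera puts the tray centre at (126.5, 140.0) mm, 0.5° off the guide's x axis. The scene camera gives about (123.7, 141.0) mm after I corrected its offset. They differ by about 3 mm, and both are within the limits.
- **Pawl:** its tip appears within 3 mm of where it started, and its fitted angle differs from the start by about 0.03 rad. That fit is only rough, because the mask holds about 60 pixels. The push force also dropped from about 2.5 N to nearly zero a few mm before the stop, as expected when the pawl springs back.
- **Other things:** the done tray, bottle and label roll show no change from the first picture. The robot touches nothing.

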